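# Load the slanted dropper-bottle stand

## Task

Put the three dropper bottles away in the slanted stand, one by one: the wide bottle into the wide pocket and the two slim bottles into the two narrow pockets, each cap up and dropped fully home to the bottom of its pocket. Do not lay or knock a bottle over on the way, and leave the beaker, the stoppered reagent bottle and the sample jar where they stand.

Things in the scene. Friction and masses are not known exactly. Their poses are not given: they have to be found in the camera images.
- bottle_wide: the wide dropper bottle: upright round plastic bottle with a black cap, body 50 mm in diameter and 93 mm tall, then a narrow cap (30 mm across at most) up to 122 mm in all; about 0.11 kg (0.08 to 0.15). Origin: centre of its underside; z axis up through the cap. Fixed tall furniture (water bath, box) begins about 0.1 m to the right of the bottles, y below -0.40
- bottle_slim1: one of two identical slim dropper bottles: upright round plastic bottle with a tapered nozzle, body 36 mm in diameter and 82 mm tall, then a narrow nozzle (22 mm across at most) up to 108 mm in all; about 0.11 kg (0.08 to 0.15). Origin: centre of its underside; z axis up through the nozzle
- bottle_slim2: one of two identical slim dropper bottles: upright round plastic bottle with a tapered nozzle, body 36 mm in diameter and 82 mm tall, then a narrow nozzle (22 mm across at most) up to 108 mm in all; about 0.11 kg (0.08 to 0.15). Origin: centre of its underside; z axis up through the nozzle
- stand: fixed bottle stand: aluminium base plate 130 mm (x) by 270 mm (y), top at 12 mm, carrying three white pocket blocks in a row along y, 90 mm apart; which block stands where differs. Origin: centre of the plate on the worktop; x points away from the robot (yaw up to 0.25 rad either way). The pockets lean 30 degrees from vertical, mouths towards the stand's -x side, at the robot
- pocket_wide_floor (a point): the wide pocket: floor centre of a round blind bore 55 mm in diameter, 54 mm deep, in a white block 73 mm square, 62 mm along the bore; 41.2 mm above the worktop. Frame axes as the stand's (not tilted). Seated, a bottle's underside centre lies here and its z axis runs along the bore
- pocket_wide_mouth (a point): centre of the mouth of the same bore, 54 mm from its floor along the bore (27 mm towards the stand's -x and 46.8 mm higher than the floor centre); the rim has a 2 mm chamfer
- pocket_slim1_floor (a point): one of the two narrow pockets (identical, either slim bottle may go in either): floor centre of a round blind bore 41 mm in diameter, 54 mm deep, in a white block 58 mm square, 62 mm along the bore; 37.4 mm above the worktop. Frame axes as the stand's (not tilted). Seated, a bottle's underside centre lies here and its z axis runs along the bore
- pocket_slim1_mouth (a point): centre of the mouth of the same bore, 54 mm from its floor along the bore (27 mm towards the stand's -x and 46.8 mm higher than the floor centre); the rim has a 2 mm chamfer
- pocket_slim2_floor (a point): one of the two narrow pockets (identical, either slim bottle may go in either): floor centre of a round blind bore 41 mm in diameter, 54 mm deep, in a white block 58 mm square, 62 mm along the bore; 37.4 mm above the worktop. Frame axes as the stand's (not tilted). Seated, a bottle's underside centre lies here and its z axis runs along the bore
- pocket_slim2_mouth (a point): centre of the mouth of the same bore, 54 mm from its floor along the bore (27 mm towards the stand's -x and 46.8 mm higher than the floor centre); the rim has a 2 mm chamfer
- beaker: bystander: clear beaker, 72 mm across, 92 mm tall, loose; origin centre of its underside
- reagent: bystander: clear stoppered reagent bottle, 68 mm across, 151 mm tall, loose; origin centre of its underside
- jar: bystander: sample jar with a white cap, 51 mm across, 60 mm tall, loose; origin centre of its underside
Things that resemble listed ones, but are neither listed nor needed, are in the scene too. What is shaped like the bottle_slim1 but orange or yellow is not meant.

How it is judged:
By the outcome, as a careful person would: the job done as asked, in the order asked, and still so for the second after the job is handed in, with the robot touching nothing.
It also fails if it takes over 64 s, if anything falls off the work surface, if the arm or the gripper's body presses on something with over 40 N, if the wrist force passes 120 N, or if a joint passes its speed limit or range.

## Robot

A 6-joint arm with a two-finger parallel gripper is mounted at the origin on the work surface; the furniture and walls round the work are solid. World frame = base frame: x ahead of the robot, y to its left, z up, the work surface at z = 0. Lengths are in m, angles in rad, forces in N, time in s.
With the tool pointing down it reaches from about 0.225 to 0.875 m from the base axis. Payload 3.4 kg.
Tool frame: the origin (TCP) lies on the centre line of the jaws, within the pads' length; the fingertips stand 17 mm ahead of it and the grasp point (between the pads) lies 2 mm behind it; z points along the fingers, y is the line along which they close (so a half turn about z gives the same grasp; the last joint's range is limited). The gripper opens to 85 mm and grips with 20 to 120 N. Pads are 22 mm wide; open, the fingers measure 114 mm over their backs; the gripper's body (76 mm by 85 mm) begins 54 mm behind the grasp point. The pads swing forward as they close: fully open they stand 13 mm farther back than shut.
Start: joints at [-1.244, 0.276, 1.505, -0, 1.361, -0.121], TCP at [0.249, -0.518, 0.248] pointing down, gripper open.
Joint ranges: [-2.89, 2.89], [-0.75, 2.08], [0.22, 2.7], [-1.18, 4.32], [0.11, 2.71], [-2.7, 2.7]. Speed limits (rad/s): [2.57, 2.57, 3.14, 3.14, 3.14, 3.14].

## Interface

Orientations are given as a unit quaternion [w, x, y, z].
In Python, from rig import manip gives the robot as it stands.
- The arm moves only by the tool move_arm, never from a script. Its argument "steps" is one flat list of numbers, 7 for each row, row after row: the turn, a rotation vector about the world's x, y, z normalised to -1 to 1, where 1 is 360 degrees, then the shift along the world's x, y, z normalised to -1 to 1, where 1 is 1 m, then the opening, from -1 (shut) to 1 (fully open). A call has exactly 10 rows; each row is the pose to reach, as a shift and turn from the pose commanded when the call began, turning the shorter way round; what a row does not reach only later rows make up. A row lasts 1/10 s, in which the tool goes at most 50 mm and 8.59 degrees, less where a joint would pass 70% of its speed; a pose out of reach is approached as far as the arm can. A call with a number of a shift or a turn outside -1 to 1 is refused whole. A call with a gripper value outside its range is refused whole. The fingers move at their own pace and stop on an object; "squeeze" is the grip in N (left out, the last holds). Time passes only in rows, so rows that repeat a pose let the fingers close, or fill a call up. It gives the time, the measured TCP pose, the force, the opening and the grip force at its end, in the units of the state.
- manip.get_state(): the state, without advancing time (a new reading comes with each control period).
- manip.get_image(name): name is "scene" or "top" or "wrist"; returns a dict with "pixels" (400x640x3 uint8, blue, green, red), "fx", "fy", "cx", "cy" (pixels), "R" (3x3) and "t" (3): a world point X has camera coordinates R X + t. Camera axes: x right, y down, z forward; pixel columns grow to the right and rows downward; lengths in m; the calibration is good to about 2 mm. A picture is of the moment at which its call begins. There is no depth.
- manip.sign_off(): hands the job in; it is judged then, once.
The state is a dict: "clock": time; "qpos": joint angles; "qd": joint speeds; "effort": joint torques, N m; "position": TCP position; "ee_rot": TCP orientation; "contact_force": force on the tool from outside, world axes, zero at the start; "moment": the same for the moment, N m; "width": finger opening in m; "gripper_force": force on a finger pad.
Only numpy, scipy, OpenCV 4.12 (cv2) and the standard library are available. Lean on these libraries where they do the work, as an engineer would, in place of code of your own. Each camera call takes 0.05 s, during which the arm holds its last target. There are 200 camera calls.

## Working session

There is one attempt and no reset: what is moved stays moved. The work goes in short steps, Python scripts to look and compute and a tool call to move; the robot and the scene stay as the last step left them, time stands still between calls to the robot, and variables do not carry over. Pictures are saved under pics/ and viewed, at most 10 in all, crops included, and the job is handed in when it is done.

Besides the shell and the picture viewer there is one more tool, called after "Request:" as a command line: name --argument value ..., lists and objects as JSON in quotes. move_arm: Moves the arm, as the interface text tells. Scaled input: -1 to 1 covers 1 m each way for a shift and 360 degrees each way for a turn. Its arguments: {"type":"object","properties":{"steps":{"type":"array"},"squeeze":{"type":"number"}},"required":["steps"]}

```bash
ls; mkdir -p pics
cat > h.py <<'E'
import numpy as np, cv2, pickle
from rig import manip
def snap(n,f):
    im=manip.get_image(n); cv2.imwrite('pics/%s.png'%f,im['pixels']); pickle.dump(im,open('pics/%s.pkl'%f,'wb')); return im
def load(f): return pickle.load(open('pics/%s.pkl'%f,'rb'))
def ray(im,u,v):
    R=np.array(im['R']);t=np.array(im['t']);d=R.T@np.array([(u-im['cx'])/im['fx'],(v-im['cy'])/im['fy'],1]);return -R.T@t,d/np.linalg.norm(d)
def atz(im,u,v,z):
    c,d=ray(im,u,v);return c+d*(z-c[2])/d[2]
def tri(*a):
    A=np.zeros((3,3));b=np.zeros(3)
    for im,u,v in a:
        c,d=ray(im,u,v);P=np.eye(3)-np.outer(d,d);A+=P;b+=P@c
    X=np.linalg.solve(A,b);return X,[np.linalg.norm(np.cross(ray(im,u,v)[1],X-ray(im,u,v)[0])) for im,u,v in a]
def proj(im,X):
    c=np.array(im['R'])@np.array(X)+np.array(im['t']);return im['fx']*c[0]/c[2]+im['cx'],im['fy']*c[1]/c[2]+im['cy']
E
python3 - <<'E'
from h import *
for n in ['scene','top']:
    im=snap(n,n+'0'); R=np.array(im['R']);print(n,-R.T@im['t'],R[2],im['fx'])
print(manip.get_state())
E
```

```text
pics
scene [0.13475446 0.63737688 0.84244129] [ 0.35037497 -0.64673599 -0.6774732 ] 392.5536083395007
top [ 0.35577097 -0.11970992  1.05589433] [ 0.17146301  0.01316316 -0.98510262] 415.81362591226474
{'clock': 0.1, 'qpos': array([-1.24402328e+00,  2.76536695e-01,  1.50600095e+00, -4.24858183e-05,
        1.36072074e+00, -1.21016481e-01]), 'qd': array([-0.00036992, -0.00185691, -0.00366666,  0.00101791, -0.00178565,
       -0.00160957]), 'effort': array([ 1.18359676e-03, -4.17699194e+01, -2.46404868e+01, -7.53507175e-05,
        5.86877373e-03, -1.20440558e-05]), 'position': array([ 0.24878869, -0.51789391,  0.2475256 ]), 'ee_rot': array([-8.26330057e-04,  9.75038771e-01,  2.22033110e-01, -1.06195216e-04]), 'contact_force': array([0.06306455, 0.697836  , 0.10231838]), 'moment': array([-0.00792562, -0.01031627,  0.02421645]), 'gripper_force': 0.0, 'width': 0.08567860939756251}
```

View pics/scene0.png

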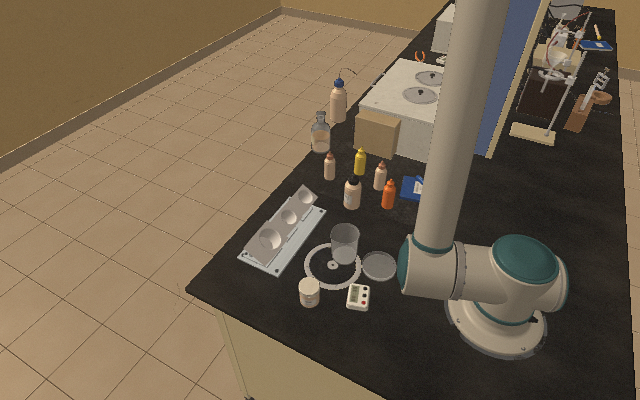

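View pics/top0.png

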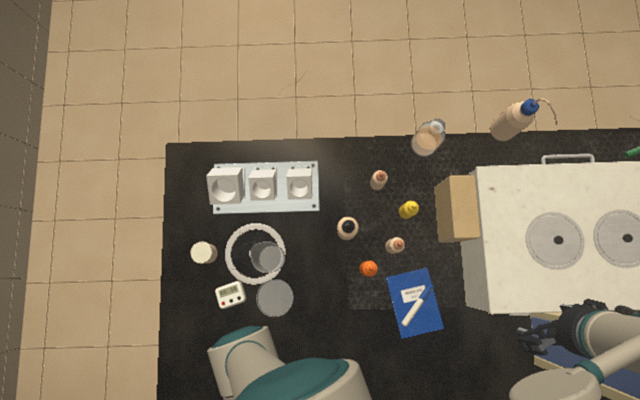

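The top view has up = +x and left = +y. Candidate bottles in top pixels are:
- wide (347,228)
- pale slim (379,180)
- pale slim (395,244)
- yellow decoy (409,210)
- orange decoy (369,268)

I choose the three pale ones. The stand is at (265,187), with its big block leftmost. I'll check this in a close crop.

Run:
```python
from h import *
def crop(f,x0,y0,x1,y1,s):
    p=load(f)['pixels'][y0:y1,x0:x1]; p=cv2.resize(p,None,fx=s,fy=s,interpolation=cv2.INTER_CUBIC)
    for x in range(x0//20*20+20,x1,20): cv2.line(p,((x-x0)*s,0),((x-x0)*s,8),(0,255,0),1); cv2.putText(p,str(x),((x-x0)*s+2,12),0,.35,(0,255,0))
    for y in range(y0//20*20+20,y1,20): cv2.line(p,(0,(y-y0)*s),(8,(y-y0)*s),(0,255,0),1); cv2.putText(p,str(y),(2,(y-y0)*s-2),0,.35,(0,255,0))
    cv2.imwrite('pics/%sc.png'%f,p)
crop('top0',200,150,430,285,3) if 0 else crop('top0',200,150,400+20,280,3)
crop('scene0',230,145,410,280,4)
```

```text
(no output)
```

View pics/top0c.png

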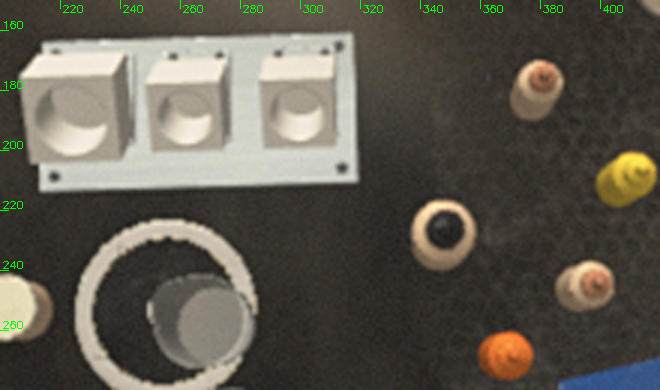

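View pics/scene0c.png

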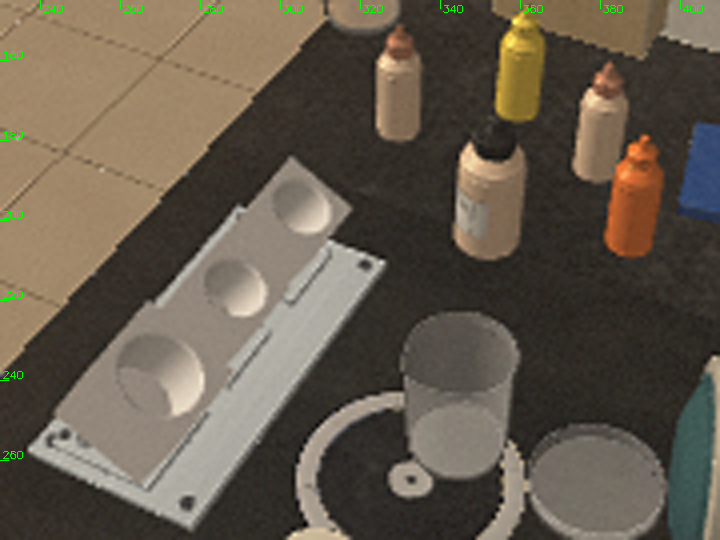

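Crops: the wide bottle has a black cap (top 349,226; scene 353,175) and the two pale slims have brown nozzles (top 381,175 and 399,245). The wide pocket is leftmost (+y) and the slim pockets are middle and right. Next I measure.

```bash
cat > m.py <<'E'
from h import *
from scipy.optimize import minimize, least_squares
T=load('top0');S=load('scene0')
t=lambda x,y:(T,200+x/3,150+y/3)
s=lambda x,y:(S,230+x/4,145+y/4)
B={}
for n,a,b,r,hb,rc,H in [('wide',t(446,228),s(493,121),.025,.093,.015,.122),('A',t(544,76),s(401,28),.018,.082,.007,.108),('B',t(597,284),s(609,65),.018,.082,.007,.108)]:
    X,e=tri(a,b);print(n,'tip',X.round(4),np.round(e,4))
    th=np.linspace(0,2*np.pi,40);ms=[]
    for im in (T,S):
        hsv=cv2.cvtColor(im['pixels'],cv2.COLOR_BGR2HSV);m=(hsv[...,2]>95).astype(np.uint8)
        ms.append(cv2.resize(m,None,fx=4,fy=4))
    def sil(im,x,y):
        o=np.zeros((1600,2560),np.uint8)
        P=[[x+r*k*np.cos(q),y+r*k*np.sin(q),z] for z,k in((0,1),(hb*.85,1)) for q in th]
        p=np.array([proj(im,q) for q in P])*4+1.5
        cv2.fillConvexPoly(o,cv2.convexHull(p.astype(np.float32)).astype(np.int32),1);return o
    def band(im,x,y,m):
        o=sil(im,x,y);k=cv2.dilate(o,np.ones((13,13)))
        return (o&m).sum()*1.-(o&(1-m)).sum()
    def cost(p,only=None):
        return -sum(band(im,*p,m) for i,(im,m) in enumerate(zip((T,S),ms)) if only in(None,i))
    for only in(None,):
        g=minimize(cost,X[:2],args=(only,),method='Nelder-Mead',options=dict(initial_simplex=[X[:2],X[:2]+[.006,0],X[:2]+[0,.006]],xatol=1e-4,maxiter=60));print('  sil',g.x.round(4),g.fun, cost(X[:2]))
# stand
obs=[(T,t(42,40),(.065,.135)),(T,t(353,33),(.065,-.135)),(T,t(358,182),(-.065,-.135)),(T,t(40,190),(-.065,.135)),
 (S,s(386,263),(-.065,-.135)),(S,s(193,530),(-.065,.135)),(S,s(28,450),(.065,.135))]
def w(p,q): c,d=np.cos(p[2]),np.sin(p[2]);return np.array([p[0]+c*q[0]-d*q[1],p[1]+d*q[0]+c*q[1],.012 if len(q)<3 else q[2]])
f=lambda p:np.concatenate([np.subtract(proj(im,w(p,q)),o[1:]) for im,o,q in obs])
g=least_squares(f,[.6,0,0]);p=g.x;print('stand',p.round(4),f(p).round(1))
for n,a,b in[('wide',t(71,119),s(160,376)),('mid',t(186,117),s(235,288)),('right',t(299,111),s(302,207))]:
    X,e=tri(a,b);d=X-[p[0],p[1],0];c,q=np.cos(p[2]),np.sin(p[2]);print(n,X.round(4),np.round(e,4),'local',(c*d[0]+q*d[1]).round(4),(-q*d[0]+c*d[1]).round(4))
for n,a,b in[('beaker top',t(202,318),s(460,355))]: print(n,tri(a,b))
E
python3 m.py
```

```text
wide tip [ 0.4508 -0.172   0.1149] [0.0023 0.0023]
  sil [ 0.4518 -0.1723] -7355.0 -7182.0
A tip [ 0.5675 -0.2541  0.1027] [0.0011 0.0011]
  sil [ 0.571  -0.2558] -7440.0 -6449.0
B tip [ 0.4055 -0.285   0.1047] [0.0018 0.0018]
  sil [ 0.4074 -0.2867] -7657.0 -7220.0
stand [ 0.5655  0.0308 -0.0036] [-0.6  0.4 -0.3 -0.2 -0.7 -0.  -0.9  0.1  0.9 -1.   0.1 -1.3  0.  -0.8]
wide [0.5484 0.1208 0.083 ] [0.0007 0.0007] local -0.0175 0.09
mid [0.5482 0.0296 0.0794] [0.0011 0.0011] local -0.0174 -0.0013
right [ 0.5492 -0.0612  0.0787] [0.0001 0.0001] local -0.016 -0.0921
beaker top (array([0.38808604, 0.01682848, 0.085138  ]), [np.float64(0.000572627065881679), np.float64(0.0005726270658817098)])
```

Tips measure about 5 mm lower than the text says in every case, and mouths likewise, which is a consistent calibration bias. I use the positions anyway and move above the wide bottle for a close look.

Request:
move_arm --steps '[0,0,-0.02,0.02,0.05,0,1,0,0,-0.04,0.03,0.1,0,1,0,0,-0.06,0.04,0.15,0,1,0,0,-0.0713,0.07,0.19,0,1,0,0,-0.0713,0.1,0.23,0,1,0,0,-0.0713,0.13,0.27,0,1,0,0,-0.0713,0.16,0.31,0,1,0,0,-0.0713,0.185,0.335,0,1,0,0,-0.0713,0.202,0.346,0,1,0,0,-0.0713,0.202,0.346,0,1]' --squeeze 40

```text
clock: 1.1
position: [0.4526, -0.1705, 0.248]
ee_rot: [-0.0, 1.0, 0.002, 0.0]
contact_force: [-1.5, 0.3, -0.1]
width: 0.0852
gripper_force: 0.0
```

Run:
```python
from h import *
im=snap('wrist','w1');R=np.array(im['R']);print(-R.T@im['t'],R,im['fx'])
s=manip.get_state();print(s['clock'],s['position'],s['ee_rot'],s['qpos'])
for X in [(.451,-.172,.122),(.451,-.172,0),(.571,-.256,.108),(.407,-.287,.108)]: print(X,np.round(proj(im,X)))
```

```text
[ 0.52169523 -0.16965576  0.37317974] [[ 3.57481167e-03 -9.99993532e-01 -3.95006608e-04]
 [-9.61745653e-01 -3.54628313e-03  2.73921016e-01]
 [-2.73920645e-01 -5.99320157e-04 -9.61752110e-01]] 314.9002204174122
1.15 [ 0.45125014 -0.17156941  0.24787552] [-9.20774147e-06  9.99998993e-01  1.28851397e-03 -5.95191323e-04] [-5.07174724e-01  1.37199849e-01  1.68997341e+00 -5.82312929e-04
  1.31546819e+00  1.06119194e+00]
(0.451, -0.172, 0.122) [322. 198.]
(0.451, -0.172, 0) [321. 170.]
(0.571, -0.256, 0.108) [432.  43.]
(0.407, -0.287, 0.108) [448. 241.]
```

View pics/w1.png

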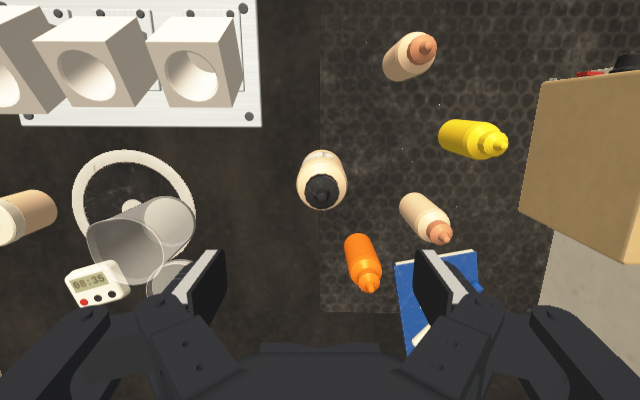

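Wrist view: the wide bottle's cap is at (322,190), slim A's nozzle at (424,46), slim B's at (443,237), the pocket mouths at (86,75) and (192,76), and the plate's near-right corner at (261,126). I'll refine with a single-view silhouette fit.

```bash
cat > fit.py <<'E'
from h import *
from scipy.optimize import minimize
th=np.linspace(0,2*np.pi,40)
G=dict(w=(.025,.080,.0135,.122),s=(.018,.072,.004,.108))
def fit(im,X0,kind):
    r,hb,rc,H=G[kind]
    px=im['pixels'].astype(int);b,g,rr=px[...,0],px[...,1],px[...,2]
    m=((rr>90)&(rr-b>12)).astype(np.uint8)
    m=(cv2.resize(m*255,None,fx=4,fy=4,interpolation=cv2.INTER_LINEAR)>127).astype(np.uint8)
    def cost(p):
        o=np.zeros(m.shape,np.uint8)
        P=[[p[0]+r*np.cos(q),p[1]+r*np.sin(q),z] for z in(0,hb) for q in th]
        c=np.array([proj(im,q) for q in P])*4+1.5
        cv2.fillConvexPoly(o,cv2.convexHull(c.astype(np.float32)).astype(np.int32),1)
        n=o.sum();return -(2.*(o&m).sum()-n)/n
    X0=np.array(X0);best=None
    for d in(.004,-.004,.008):
        g=minimize(cost,X0,method='Nelder-Mead',options=dict(initial_simplex=[X0,X0+[d,0],X0+[0,d]],xatol=1e-4,maxiter=60))
        if best is None or g.fun<best.fun:best=g
    return best.x.round(4),round(best.fun,3)
E
python3 - <<'E'
from fit import *
im=load('w1');T=load('top0');S=load('scene0')
for n,X,k in[('wide',(.4515,-.172),'w'),('A',(.57,-.254),'s'),('B',(.407,-.286),'s')]:
    print(n,[fit(i,X,k) for i in(T,S,im)])
print('cap z=.122',atz(im,321,188,.122),'A tip',atz(im,425,45,.108),'B tip',atz(im,445,238,.108))
for u,v,z in[(86,75,.0842),(192,76,.0842),(261,126,.012),(249,116,.012),(243,8,.012)]: print(u,v,atz(im,u,v,z).round(4))
E
```

```text
wide [(array([ 0.451 , -0.1727]), np.float64(-0.389)), (array([ 0.4528, -0.1718]), np.float64(-0.713)), (array([ 0.4518, -0.172 ]), np.float64(-0.223))]
A [(array([ 0.5699, -0.2557]), np.float64(-0.956)), (array([ 0.5725, -0.2577]), np.float64(-0.918)), (array([ 0.5695, -0.2544]), np.float64(-0.924))]
B [(array([ 0.4066, -0.2863]), np.float64(-0.986)), (array([ 0.4084, -0.2865]), np.float64(-0.923)), (array([ 0.4065, -0.2861]), np.float64(-0.977))]
cap z=.122 [ 0.45930564 -0.17104749  0.122     ] A tip [ 0.56931014 -0.25050567  0.108     ] B tip [ 0.40950456 -0.28390953  0.108     ]
86 75 [0.5491 0.031  0.0842]
192 76 [ 0.5486 -0.06    0.0842]
261 126 [ 0.5032 -0.1042  0.012 ]
249 116 [ 0.514  -0.0914  0.012 ]
243 8 [ 0.6202 -0.0914  0.012 ]
```

Request:
move_arm --steps '[0,0,0,0.001,0,-0.045,1,0,0,0,0.001,0,-0.09,1,0,0,0,0.001,0,-0.13,1,0,0,0,0.001,0,-0.16,1,0,0,0,0.001,0,-0.173,1,0,0,0,0.001,0,-0.173,0.5,0,0,0,0.001,0,-0.173,-1,0,0,0,0.001,0,-0.173,-1,0,0,0,0.001,0,-0.173,-1,0,0,0,0.001,0,-0.173,-1]' --squeeze 40

```text
clock: 2.15
position: [0.4528, -0.1731, 0.0766]
ee_rot: [0.001, 1.0, -0.0, 0.001]
contact_force: [0.2, -0.1, 5.2]
width: 0.0475
gripper_force: 41.7
```

Request:
move_arm --steps '[0,0,0,0,0,0.035,-1,0,0,0,0,0.005,0.08,-1,0,0,0,0,0.03,0.12,-1,0,-0.02,0,0,0.075,0.13,-1,0,-0.04,0,0.01,0.12,0.13,-1,0,-0.06,0,0.02,0.165,0.13,-1,0,-0.0833,0,0.03,0.21,0.13,-1,0,-0.0833,0,0.035,0.25,0.125,-1,0,-0.0833,0,0.035,0.28,0.12,-1,0,-0.0833,0,0.035,0.292,0.12,-1]'

```text
clock: 3.15
position: [0.4854, 0.1223, 0.1947]
ee_rot: [-0.0, 0.966, 0.002, 0.258]
contact_force: [0.0, 0.1, -1.1]
width: 0.0468
gripper_force: 42.0
```

Run:
```python
from h import *
im=snap('wrist','w2');snap('scene','s2');s=manip.get_state();print(s['clock'],s['position'],s['ee_rot'],s['qpos'],s['contact_force'],s['width'])
for X in [(.5487,.12,.088),(.5487,.03,.0842),(.5487,-.06,.0842),(.514,-.0914,.012)]: print(X,np.round(proj(im,X),1))
```

```text
3.25 [0.48623785 0.12158053 0.1952283 ] [-3.95482027e-04  9.66027012e-01  1.92440296e-03  2.58433651e-01] [ 1.60612277e-01 -8.57478935e-04  2.11736469e+00 -1.59812131e-01
  5.13093596e-01  1.84623809e+00] [-0.4209636  -0.40426549 -0.89759892] 0.047248451842475135
(0.5487, 0.12, 0.088) [323.2 194.3]
(0.5487, 0.03, 0.0842) [431.3 195.8]
(0.5487, -0.06, 0.0842) [539.4 196.1]
(0.514, -0.0914, 0.012) [528.  246.5]
```

View pics/w2.png

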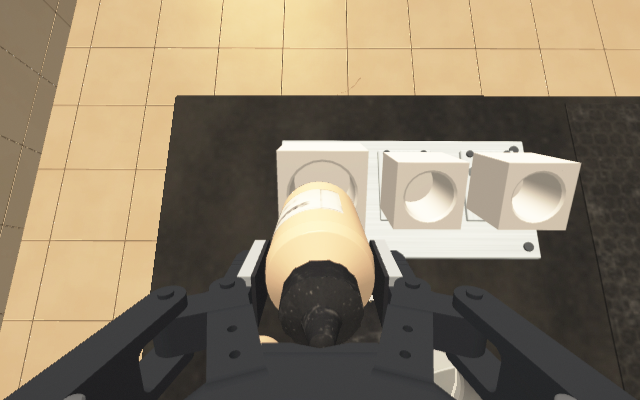

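Request:
move_arm --steps '[0,0,0,0.005,0,-0.0087,-1,0,0,0,0.0125,0,-0.0217,-1,0,0,0,0.02,0,-0.0346,-1,0,0,0,0.026,0,-0.045,-1,0,0,0,0.03,0,-0.052,-1,0,0,0,0.0335,0,-0.058,-1,0,0,0,0.037,0,-0.0641,-1,0,0,0,0.0405,0,-0.0701,-1,0,0,0,0.044,0,-0.0762,-1,0,0,0,0.0465,0,-0.0805,-1]'

```text
clock: 4.25
position: [0.5337, 0.1197, 0.1144]
ee_rot: [0.0, 0.966, -0.0, 0.259]
contact_force: [0.2, -0.5, -0.9]
width: 0.0474
gripper_force: 42.1
```

Request:
move_arm --steps '[0,0,0,0.001,0,-0.0018,-1,0,0,0,0.002,0,-0.0035,-1,0,0,0,0.002,0,-0.0035,0.4,0,0,0,0.002,0,-0.0035,0.8,0,0,0,0.002,0,-0.0035,0.8,0,0,0,0.002,0,-0.0035,0.8,0,0,0,-0.005,0,0.0087,0.8,0,0,0,-0.02,0,0.0346,0.8,0,0,0,-0.04,0,0.069,0.8,0,0,0,-0.06,0,0.104,0.8]'

```text
clock: 5.25
position: [0.4724, 0.1196, 0.2195]
ee_rot: [0.0, 0.966, -0.0, 0.258]
contact_force: [0.9, 0.2, 0.6]
width: 0.0769
gripper_force: 0.0
```

Run:
```python
from h import *
im=snap('wrist','w3');sc=snap('scene','s3');s=manip.get_state();print(s['clock'],s['position'],s['ee_rot'],s['width'])
F=np.array([.5757,.12,.0412]);a=np.array([-.5,0,.866])
for h in(.122,.093): print(proj(im,F+h*a),proj(sc,F+h*a))
c=sc['pixels'][180:290,225:355];cv2.imwrite('pics/s3c.png',np.hstack([cv2.resize(c,None,fx=3,fy=3,interpolation=2),cv2.resize(im['pixels'][100:300,200:440],(396,330))]))
```

```text
5.35 [0.47431676 0.12028461 0.22442174] [-9.74437428e-04  9.64616950e-01  2.63290065e-05  2.63653540e-01] 0.0768369462282482
(np.float64(319.7594926923961), np.float64(210.72150023100374)) (np.float64(280.06089166910255), np.float64(226.43012043108553))
(np.float64(319.7100242717329), np.float64(199.2240423411053)) (np.float64(275.70890828357824), np.float64(231.29909416490318))
```

View pics/s3c.png

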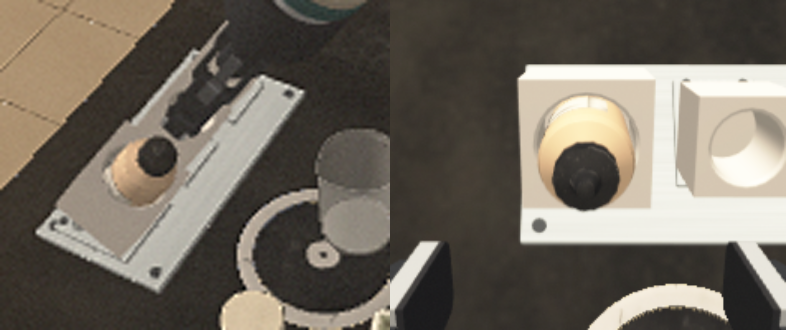

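Wide bottle is seated: the cap is at scene (277,231) and wrist (318,208), both as predicted for fully home. Next is slim B.

Request:
move_arm --steps '[0,0.01,0,-0.01,-0.03,0.005,0.8,0,0.03,0,-0.02,-0.075,0.005,0.7,0,0.05,0,-0.03,-0.122,0.005,0.6,0,0.07,0,-0.04,-0.17,0.005,0.6,0,0.0833,0,-0.05,-0.217,0,0.6,0,0.0833,0,-0.06,-0.264,0,0.6,0,0.0833,0,-0.067,-0.31,0,0.6,0,0.0833,0,-0.067,-0.355,0,0.6,0,0.0833,0,-0.067,-0.39,-0.01,0.6,0,0.0833,0,-0.067,-0.4065,-0.0185,0.6]'

```text
clock: 6.35
position: [0.4065, -0.2903, 0.1992]
ee_rot: [0.001, 1.0, -0.002, 0.0]
contact_force: [-0.7, 0.1, 0.0]
width: 0.0687
gripper_force: 0.0
```

Run:
```python
from fit import *
im=snap('wrist','w4');s=manip.get_state();print(s['clock'],s['position'],s['ee_rot'],s['width'])
print(fit(im,(.4065,-.2865),'s'),fit(im,(.5695,-.255),'s'))
```

```text
6.4 [ 0.40598468 -0.2907605   0.19762084] [ 2.52124784e-04  9.99998023e-01 -1.63258592e-03 -1.10683399e-03] 0.06809072114004537
(array([ 0.4076, -0.2861]), np.float64(-0.953)) (array([ 0.5735, -0.255 ]), np.float64(-1.0))
```

Request:
move_arm --steps '[0,0,0,0.0005,0,-0.02,0.6,0,0,0,0.0005,0,-0.055,0.6,0,0,0,0.0005,0,-0.09,0.6,0,0,0,0.0005,0,-0.115,0.6,0,0,0,0.0005,0,-0.127,0.6,0,0,0,0.0005,0,-0.127,0,0,0,0,0.0005,0,-0.127,-1,0,0,0,0.0005,0,-0.127,-1,0,0,0,0.0005,0,-0.127,-1,0,0,0,0.0005,0,-0.127,-1]' --squeeze 40

```text
clock: 7.4
position: [0.4073, -0.287, 0.074]
ee_rot: [0.001, 1.0, -0.0, 0.001]
contact_force: [-0.5, 0.1, -0.3]
width: 0.0332
gripper_force: 39.9
```

Request:
move_arm --steps '[0,0,0,0,0,0.035,-1,0,0,0,0,0,0.08,-1,0,0,0,0,0.008,0.122,-1,0,0,0,0.01,0.05,0.137,-1,0,-0.02,0,0.025,0.095,0.14,-1,0,-0.04,0,0.04,0.14,0.14,-1,0,-0.06,0,0.055,0.188,0.14,-1,0,-0.0833,0,0.07,0.235,0.138,-1,0,-0.0833,0,0.08,0.28,0.128,-1,0,-0.0833,0,0.0817,0.3165,0.115,-1]'

```text
clock: 8.4
position: [0.4879, 0.0315, 0.189]
ee_rot: [-0.0, 0.966, -0.0, 0.26]
contact_force: [0.8, -1.2, -1.2]
width: 0.0336
gripper_force: 40.3
```

Run:
```python
from h import *
im=snap('wrist','w5');s=manip.get_state();print(s['clock'],s['position'],s['ee_rot'],s['width'])
for X in [(.5487,.03,.0842),(.5487,-.06,.0842)]: print(X,np.round(proj(im,X),1))
b=np.array(s['position'])+.0735*np.array([.5,0,-.866]);print('bottom far edge',proj(im,b+.018*np.array([.866,0,.5])))
cv2.imwrite('pics/w5c.png',im['pixels'][120:380,180:500])
```

```text
8.45 [0.48558833 0.03660752 0.18606158] [-0.00265943  0.96646201  0.00157499  0.25679103] 0.03332474826243221
(0.5487, 0.03, 0.0842) [322.1 197.1]
(0.5487, -0.06, 0.0842) [432.8 197. ]
bottom far edge (np.float64(312.714678461428), np.float64(194.98298097084694))
```

View pics/w5c.png

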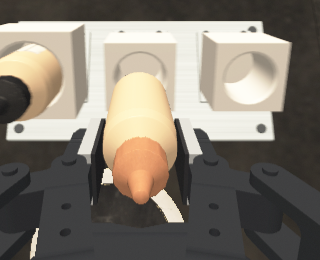

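Wrist view: bottle bottom at (319,193), over the mid mouth (319,197); right mouth at (429,198). All aligned, so I insert after a short settle.

Request:
move_arm --steps '[0,0,0,0,0,0,-1,0,0,0,0,0,0,-1,0,0,0,0.005,0,-0.0087,-1,0,0,0,0.0125,0,-0.0217,-1,0,0,0,0.02,0,-0.0346,-1,0,0,0,0.026,0,-0.045,-1,0,0,0,0.031,0,-0.0537,-1,0,0,0,0.036,0,-0.0624,-1,0,0,0,0.041,0,-0.071,-1,0,0,0,0.045,0,-0.0779,-1]'

```text
clock: 9.45
position: [0.5342, 0.0292, 0.1097]
ee_rot: [0.0, 0.966, -0.001, 0.259]
contact_force: [0.0, 0.3, -1.3]
width: 0.0335
gripper_force: 40.4
```

Request:
move_arm --steps '[0,0,0,0.0015,0,-0.0026,-1,0,0,0,0.003,0,-0.0052,-1,0,0,0,0.003,0,-0.0052,0.1,0,0,0,0.003,0,-0.0052,0.5,0,0,0,0.003,0,-0.0052,0.5,0,0,0,0.003,0,-0.0052,0.5,0,0,0,-0.004,0,0.0069,0.5,0,0,0,-0.018,0,0.0312,0.5,0,0,0,-0.038,0,0.0658,0.5,0,0,0,-0.058,0,0.1005,0.5]'

```text
clock: 10.45
position: [0.4746, 0.0296, 0.2117]
ee_rot: [0.0, 0.966, -0.0, 0.258]
contact_force: [0.5, 0.1, 0.2]
width: 0.064
gripper_force: 0.0
```

Run:
```python
from h import *
im=snap('wrist','w6');s=manip.get_state();print(s['clock'],s['position'],s['width'])
a=np.array([-.5,0,.866])
for F in((.5757,.03,.0374),): print([np.round(proj(im,np.array(F)+h*a)) for h in(.108,.082,.054)])
cv2.imwrite('pics/w6c.png',im['pixels'][100:300,180:500])
```

```text
10.5 [0.47514614 0.02974424 0.21797439] 0.06422876116339209
[array([320., 207.]), array([320., 197.]), array([320., 188.])]
```

View pics/w6c.png

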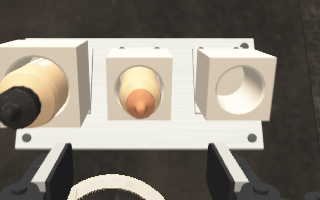

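Slim B is seated, tip at (320,208) as predicted. Next is slim A.

Request:
move_arm --steps '[0,0.01,0,0,-0.025,0.01,0.6,0,0.03,0,0.01,-0.065,0.015,0.6,0,0.05,0,0.025,-0.105,0.015,0.6,0,0.07,0,0.04,-0.145,0.01,0.6,0,0.0833,0,0.055,-0.185,0,0.6,0,0.0833,0,0.07,-0.22,0,0.6,0,0.0833,0,0.085,-0.25,-0.005,0.6,0,0.0833,0,0.0943,-0.275,-0.0106,0.6,0,0.0833,0,0.0943,-0.285,-0.0106,0.6,0,0.0833,0,0.0943,-0.285,-0.0106,0.6]'

```text
clock: 11.5
position: [0.5696, -0.2562, 0.1998]
ee_rot: [-0.0, 1.0, -0.001, -0.0]
contact_force: [0.3, 0.6, 0.5]
width: 0.0683
gripper_force: 0.0
```

Run:
```python
from fit import *
im=snap('wrist','w7');s=manip.get_state();print(s['clock'],s['position'],s['ee_rot'],s['width'])
print(fit(im,(.57,-.255),'s'),fit(im,(.567,-.252),'s'))
px=im['pixels'].astype(int);m=((px[...,2]>90)&(px[...,2]-px[...,0]>12)).astype(np.uint8)
n,l,st,c=cv2.connectedComponentsWithStats(m);print([(list(st[i]),c[i].round()) for i in range(1,n) if st[i,4]>300])
print([np.round(proj(im,(.57,-.255,z))) for z in(0,.082,.108)])
```

```text
11.55 [ 0.56937493 -0.25498118  0.2002479 ] [-4.90651006e-04  9.99999690e-01 -5.13524087e-04 -3.38802470e-04] 0.06834142120038753
(array([ 0.5703, -0.2548]), np.float64(-0.942)) (array([ 0.5703, -0.2545]), np.float64(-0.943))
[([np.int32(0), np.int32(0), np.int32(640), np.int32(113), np.int32(37590)], array([362.,  34.])), ([np.int32(0), np.int32(150), np.int32(156), np.int32(97), np.int32(8821)], array([ 73., 207.])), ([np.int32(297), np.int32(160), np.int32(43), np.int32(56), np.int32(1853)], array([318., 188.])), ([np.int32(452), np.int32(190), np.int32(188), np.int32(204), np.int32(21713)], array([562., 267.])), ([np.int32(365), np.int32(229), np.int32(71), np.int32(72), np.int32(1953)], array([392., 260.])), ([np.int32(204), np.int32(244), np.int32(36), np.int32(49), np.int32(552)], array([221., 267.])), ([np.int32(0), np.int32(259), np.int32(113), np.int32(134), np.int32(4967)], array([ 45., 316.])), ([np.int32(466), np.int32(359), np.int32(40), np.int32(41), np.int32(662)], array([485., 382.]))]
[array([319., 177.]), array([319., 198.]), array([319., 208.])]
```

Request:
move_arm --steps '[0,0,0,0,0,-0.02,0.6,0,0,0,0,0,-0.055,0.6,0,0,0,0,0,-0.09,0.6,0,0,0,0,0,-0.115,0.6,0,0,0,0,0,-0.127,0.6,0,0,0,0,0,-0.127,0,0,0,0,0,0,-0.127,-1,0,0,0,0,0,-0.127,-1,0,0,0,0,0,-0.127,-1,0,0,0,0,0,-0.127,-1]' --squeeze 40

```text
clock: 12.55
position: [0.5713, -0.2558, 0.0753]
ee_rot: [0.001, 1.0, -0.0, 0.002]
contact_force: [0.3, 0.4, 6.3]
width: 0.0337
gripper_force: 40.5
```

Request:
move_arm --steps '[0,0,0,0,0,0.035,-1,0,0,0,0,0,0.08,-1,0,0,0,0,0.003,0.122,-1,0,0,0,-0.01,0.03,0.14,-1,0,-0.02,0,-0.025,0.065,0.14,-1,0,-0.04,0,-0.045,0.1,0.14,-1,0,-0.06,0,-0.06,0.135,0.138,-1,0,-0.0833,0,-0.073,0.165,0.13,-1,0,-0.0833,0,-0.0813,0.187,0.12,-1,0,-0.0833,0,-0.0813,0.195,0.115,-1]'

```text
clock: 13.55
position: [0.4836, -0.0573, 0.1858]
ee_rot: [-0.001, 0.967, 0.0, 0.256]
contact_force: [0.5, -0.2, -1.1]
width: 0.0329
gripper_force: 40.6
```

Run:
```python
from h import *
im=snap('wrist','w8');s=manip.get_state();print(s['clock'],s['position'],s['ee_rot'],s['width'])
print(np.round(proj(im,(.5487,-.06,.0842)),1))
# block side edges along row above the bottle: where it's bright vs gap
for v in(150,160,170): 
    g=im['pixels'][v,230:420].astype(int).sum(1)//3; print(v,[(230+i+1,int(g[i]),int(g[i+1])) for i in range(len(g)-1) if abs(g[i+1]-g[i])>12])
```

```text
13.6 [ 0.48609671 -0.05795433  0.18679038] [-9.41120776e-04  9.66350229e-01  4.81178518e-04  2.57227753e-01] 0.0329336854651173
[324.  189.8]
150 [(252, 243, 210), (253, 210, 164), (254, 164, 141), (260, 138, 197), (261, 197, 239), (264, 240, 218), (265, 218, 136), (266, 136, 236), (363, 239, 210), (364, 210, 64), (365, 64, 47)]
160 [(246, 185, 134), (261, 143, 239), (264, 235, 199), (265, 199, 178), (266, 178, 235), (286, 235, 221), (287, 221, 196), (360, 198, 223), (361, 223, 238), (364, 226, 124), (365, 124, 50)]
170 [(246, 194, 164), (247, 164, 135), (261, 138, 199), (262, 199, 241), (263, 241, 220), (264, 220, 138), (265, 138, 225), (287, 232, 196), (305, 179, 163), (308, 165, 184), (339, 182, 164), (342, 162, 181), (343, 181, 194), (360, 199, 238), (364, 240, 204), (365, 204, 52)]
```

Run:
```python
from h import *
im=snap('wrist','w9');s=manip.get_state();print(s['clock'],s['position'])
print(np.round(proj(im,(.5487,-.06,.0842)),1))
for n in('w5','w9'):
  p=load(n)['pixels'].astype(int);m=(p[...,2]-p[...,0])>45
  for v in(200,215,230,245): u=np.where(m[v,270:370])[0]+270; print(n,v,u.min(),u.max(),len(u))
v=155;g=im['pixels'][v,230:420].astype(int).sum(1)//3; print(v,[(230+i+1,int(g[i]),int(g[i+1])) for i in range(len(g)-1) if abs(g[i+1]-g[i])>12])
```

```text
13.65 [ 0.48853972 -0.05962508  0.18837632]
[323.  193.5]
w5 200 299 339 41
w5 215 292 346 55
w5 230 288 350 63
w5 245 285 354 70
w9 200 301 337 37
w9 215 293 346 54
w9 230 289 350 62
w9 245 286 353 68
155 [(249, 250, 227), (250, 227, 167), (251, 167, 142), (260, 145, 239), (264, 231, 182), (265, 182, 205), (266, 205, 237), (363, 231, 134), (364, 134, 49)]
```

The bottle sits at column 319 in the hand, same as the last one, so it's aligned. I insert.

Request:
move_arm --steps '[0,0,0,0,0,0,-1,0,0,0,0,0,0,-1,0,0,0,0.005,0,-0.0087,-1,0,0,0,0.0125,0,-0.0217,-1,0,0,0,0.02,0,-0.0346,-1,0,0,0,0.026,0,-0.045,-1,0,0,0,0.031,0,-0.0537,-1,0,0,0,0.036,0,-0.0624,-1,0,0,0,0.041,0,-0.071,-1,0,0,0,0.045,0,-0.0779,-1]'

```text
clock: 14.65
position: [0.5343, -0.0606, 0.1096]
ee_rot: [0.0, 0.966, -0.0, 0.259]
contact_force: [0.1, 0.6, -0.8]
width: 0.0327
gripper_force: 40.6
```

Request:
move_arm --steps '[0,0,0,0.0015,0,-0.0026,-1,0,0,0,0.003,0,-0.0052,-1,0,0,0,0.003,0,-0.0052,0.1,0,0,0,0.003,0,-0.0052,0.5,0,0,0,0.003,0,-0.0052,0.5,0,0,0,0.003,0,-0.0052,0.5,0,0,0,-0.004,0,0.0069,0.5,0,0,0,-0.018,0,0.0312,0.5,0,0,0,-0.038,0,0.0658,0.5,0,0,0,-0.058,0,0.1005,0.5]'

```text
clock: 15.65
position: [0.4746, -0.0602, 0.2117]
ee_rot: [0.0, 0.966, -0.0, 0.258]
contact_force: [0.3, -0.1, 0.2]
width: 0.0641
gripper_force: 0.0
```

Request:
move_arm --steps '[0,0,0,-0.01,0.015,0.02,0.5,0,0,0,-0.025,0.05,0.04,0.5,0,0,0,-0.035,0.08,0.05,0.5,0,0,0,-0.04,0.09,0.05,0.5,0,0,0,-0.04,0.09,0.05,0.5,0,0,0,-0.04,0.09,0.05,0.5,0,0,0,-0.04,0.09,0.05,0.5,0,0,0,-0.04,0.09,0.05,0.5,0,0,0,-0.04,0.09,0.05,0.5,0,0,0,-0.04,0.09,0.05,0.5]'

```text
clock: 16.65
position: [0.4358, 0.0292, 0.2606]
ee_rot: [0.0, 0.966, -0.001, 0.258]
contact_force: [0.4, -0.3, -0.8]
width: 0.0639
gripper_force: 0.0
```

Run:
```python
from h import *
im=snap('wrist','w10');sc=snap('scene','s10');s=manip.get_state();print(s['clock'],s['position'],s['width'])
a=np.array([-.5,0,.866])
for y,z,H in((.12,.0412,.122),(.03,.0374,.108),(-.06,.0374,.108)): print(np.round(proj(im,np.array((.5757,y,z))+H*a)))
# bystander change between scene pictures
d=cv2.absdiff(load('scene0')['pixels'],sc['pixels']).max(2)
for n,(x0,y0,x1,y1) in dict(jar=(296,276,322,308),beaker=(328,222,362,266),reagent=(308,108,332,155)).items(): print(n,d[y0:y1,x0:x1].mean())
cv2.imwrite('pics/fin.png',np.hstack([cv2.resize(im['pixels'][80:330,120:520],(480,300)),cv2.resize(sc['pixels'][100:310,220:440],(314,300))]))
```

```text
16.75 [0.43578413 0.02935859 0.26077034] 0.06396121787084569
[214. 179.]
[319. 177.]
[418. 177.]
jar 11.8125
beaker 9.031417112299465
reagent 12.25531914893617
```

View pics/fin.png

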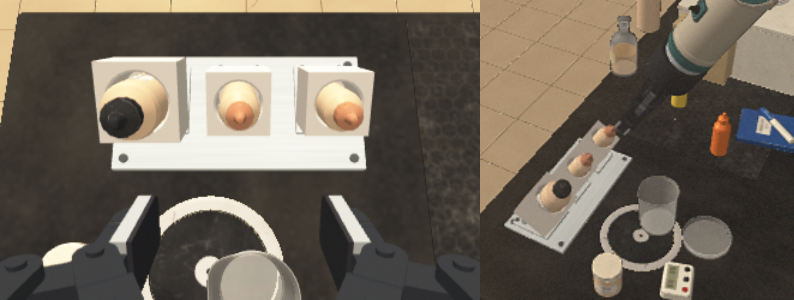

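All three caps sit at their seated positions: wrist tips (217,178), (320,178) and (413,180), close to the predictions. The bystanders look unmoved, and the gripper is clear.

```bash
python3 -c "
from rig import manip
print(manip.sign_off())"
```

```text
the job is handed in; nothing more can be done
None
```

I put the three bottles in their pockets, wide first, then the two slims; the last pictures show all three seated and the beaker, reagent bottle and jar apparently unmoved, and I handed the job in at about 17 s (no verdict came back).

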